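# Hang the little pantry pail on its hook by its swing handle

## Robot

A 7-joint arm with a two-finger parallel gripper is mounted at the origin on the work surface. World frame = base frame: x ahead of the robot, y to its left, z up, the work surface at z = 0. Lengths are in m, angles in rad, forces in N, time in s.
With the tool pointing down it reaches from about 0.425 to 0.925 m from the base axis. Payload 6.8 kg.
Tool frame: the origin (TCP) lies midway between the tips of the shut fingers; the grasp point (between the pads) lies 19 mm behind it; y points along the fingers, z is the direction in which the jaws open and shut, and the axes are right-handed (so a half turn about y gives the same grasp; the last joint's range is limited). The gripper opens to 85 mm and grips with 20 to 120 N. Pads are 22 mm wide; open, the fingers measure 114 mm over their backs; the gripper's body (76 mm by 85 mm) begins 54 mm behind the grasp point. The pads swing forward as they close: fully open they stand 13 mm farther back than shut.
Start: joints at [1.12, 0.477, 0.022, 1.555, -0.011, 1.109, -0.083], TCP at [0.227, -0.636, 0.231] pointing down, gripper open.
Joint ranges: [-2.96, 2.96], [-0.34, 2.1], [-1.41, 1.46], [0.24, 2.44], [-1.37, 4.51], [0.17, 1.92], [-2.96, 2.96]. Speed limits (rad/s): [2.39, 2.39, 3.14, 3.14, 3.14, 3.14, 3.14].

## Interface

Orientations are given as a unit quaternion [w, x, y, z].
In Python, from station import bot gives the robot as it stands. The module is installed in compiled form; this text tells all that it offers.
- The arm moves only by the shell command python3 -m crank 'ROWS' [FORCE]. ROWS is JSON, a list of rows, each an object with "linear": the shift along the tool's x, y, z in m, a list of three; "dr": the turn, a rotation vector about the tool's x, y, z in degrees, a list of three; "hand": the gripper command: -1 is shut, 1 is fully open, values between are in proportion. A call has 1 to 10 rows; each row is the pose to reach, as a shift and turn from the pose commanded when the call began, along the tool's axes at that moment; what a row does not reach only later rows make up. A row lasts 1/12 s, in which the tool goes at most 41.7 mm and 7.16 degrees, less where a joint would pass 70% of its speed; a pose out of reach is approached as far as the arm can. A call with a gripper value outside its range is refused whole. The fingers move at their own pace and stop on an object; FORCE is the grip in N (left out, the last holds). Time passes only in rows, so rows that repeat a pose let the fingers close. It gives the time, the measured TCP pose, the force and the opening at its end, in the units of the state.
- bot.get_obs(): the state, without advancing time (a new reading comes with each control period).
- bot.read_camera(name): name is "scene" or "top" or "wrist"; returns the picture (420x560x3 uint8, blue, green, red); there is no depth.
- bot.camera_params(name): a dict with "K" (3x3 intrinsics, pixels), "R" (3x3) and "t" (3): a world point X has camera coordinates R X + t; the wrist camera has in their place "hand_eye" (4x4, takes a point from camera to tool coordinates, whose origin is the TCP and whose axes are the tool frame's). Camera axes: x right, y down, z forward; pixel columns grow to the right and rows downward; lengths in m; the calibration is good to about 2 mm. A picture is of the moment at which its call begins: read the wrist's pose just before it. camera_params takes no time and is no camera call.
- bot.hand_in(): hands the job in, once; it reports no verdict.
Trained networks look in the newest picture that a camera, given by its name, has taken for a name from the list of things; names that differ only in an ending like _2 or _b are one class to them, and where a whole thing is asked for, a point or a joint stands for the part that bears it (a point fixed in the world has none). Each returns a list of dicts, best first, with "score" (0 to 1); they miss things now and then, are a little off and sometimes report something else, mostly with a low value. They report only what shows in the picture. A call takes as long as a camera call. They do not tell look-alikes from the thing itself.
- bot.search_frame(camera, target): "extent" ([left, top, right, bottom] in pixels, round what is visible of it).
- bot.cut_out(camera, target): "pixels" (420x560 bool, what is visible of it) and "extent" ([left, top, right, bottom] in pixels, round what is visible of it).
- bot.place_of(camera, target): "xy" ([column, row] in pixels: a listed point, or the origin of a listed thing).
The state is a dict: "t": time; "q": joint angles; "joint_vel": joint speeds; "joint_torque": joint torques, N m; "eef_pos": TCP position; "tool_rot": TCP orientation; "contact_force": force on the tool from outside, world axes, zero at the start; "torque": the same for the moment, N m; "gripper_width": opening from 0.0 (shut) to 1.0 (fully open).
Only numpy, scipy, OpenCV 4.12 (cv2) and the standard library are available. Lean on these libraries where they do the work, as an engineer would, in place of code of your own. Each camera call takes 0.05 s, during which the arm holds its last target. There are 200 camera calls.

## Task

Put the little steel pail away on its hook stand. First swing its folded red handle up, with the pail left standing on the shelf, so that the handle stands upright by itself with nothing touching it; then lift the pail by the handle and hang it over both prongs of the hook stand, clear of the shelf, level and still, without knocking or shifting the glass jar.

Things in the scene. Friction and masses are not known exactly. Their poses are not given: they have to be found in the camera images.
- pail: Loose open steel pail, 120 mm across the rim, 90 at the foot, 100 high, about 0.4 kg. Origin: centre of its underside, z up. Its red handle (round bar, 8 mm) pivots at (0, +-66, 88) mm; arms 95 mm long carry a crossbar along the pail's y, straight for 112 mm. Folded, the crossbar lies on the pail's -x side (roughly towards the robot), 18 to 30 mm outside the rim, 20 mm or more above it.
- bail (a joint): Angle of the pail's red handle, rad: 0 folded (arms 20 degrees above level, to the pail's -x), grows as it swings up, 1.22 upright, stop at 1.40. Middle of crossbar in the pail's frame, with e = 0.349 + angle: (-95 cos e, 0, 88 + 95 sin e) mm. Stiff: stays where left, 0.5 N moves it. A fingertip set against the bar from outside and below, leaning in 10 to 35 degrees, and moved along the bar's arc lifts it.
- stand: Fixed hook stand. Origin: on the shelf under the prongs' low point, z up. Two brass prongs, 8 mm round bars at y = +-34 mm, point to -x (towards the robot). Centre line (x, z): (-38, 232) tip, (-28, 220), (0, 212) low point, (30, 220), (95, 226) joined by a rod to a 14 mm post 231 high. Foot 10 high, 110 wide, x 45 to 145. Hung pail: crossbar centre 220 high, underside 37 above the shelf.
- jar: Bystander, fragile: short loose glass canning jar with orange seal, glass snap lid and small wire clasp, 84 mm across, 92 high. Origin: centre of its underside, z up. Also near, not listed: can with yellow label (74 across, 108 high), white funnel standing mouth down (96 across, 100 high), steel lemon squeezer lying flat (200 long, 36 high).
There are look-alikes about, which are no part of the job. There is more than one size of the pail; the job needs the middle-sized.

How it is judged:
On the way:
1. the pail's handle stands upright (within about 15 degrees) by itself, the fingers off it, the pail still standing on the shelf (value of joint bail above 0.95 rad and contact force between the fingers and pail below 0.1 N and height (world z) of pail below 0.01 m and angle between pail's own z axis and vertical below 0.1 rad), for 0.2 s.
At the end, for the whole second after the job is handed in: The pail hangs by its handle on the stand's prongs, let go: its underside 20 to 75 mm above the shelf, its centre within 45 mm along and 30 mm across the prongs of their low point, upright within 17 degrees, its handle within about 30 degrees of upright on it, and still (under 30 mm/s) (contact force between pail and stand above 1 N and x of pail in the frame of stand between -0.045 and 0.045 m and y of pail in the frame of stand between -0.03 and 0.03 m and height (world z) of pail between 0.02 and 0.075 m and angle between pail's own z axis and vertical below 0.3 rad and value of joint bail above 0.7 rad and linear speed of pail below 0.03 m/s); the robot touches nothing.
It fails at once if the glass jar is shifted more than 30 mm or tipped more than 17 degrees (distance of jar from where it was at the start of the episode above 0.03 m or angle between jar's own z axis and vertical above 0.3 rad).
It also fails if it takes over 67 s, if anything falls off the work surface, if the arm or the gripper's body presses on something with over 40 N, if the wrist force passes 120 N, or if a joint passes its speed limit or range.

## Working session

There is one attempt and no reset: what is moved stays moved. The work goes in short steps, Python scripts to look and compute and a shell command to move; the robot and the scene stay as the last step left them, time stands still between calls to the robot, and variables do not carry over. Pictures are saved under pics/ and viewed, about 8 in all and at most 12, crops included, and the job is handed in when it is done.

```bash
mkdir -p pics; cat > h.py <<'E'
import numpy as np, cv2
from station import bot
from scipy.spatial.transform import Rotation as Rn
def rot(q): return Rn.from_quat(np.roll(q,-1)).as_matrix()
def cam(name):
    p=bot.camera_params(name); K=np.array(p["K"])
    if "R" in p: R=np.array(p["R"]);t=np.array(p["t"])
    else:
        o=bot.get_obs(); T=np.eye(4);T[:3,:3]=rot(o["tool_rot"]);T[:3,3]=o["eef_pos"]
        M=np.linalg.inv(T@np.array(p["hand_eye"])); R=M[:3,:3];t=M[:3,3]
    return K,R,t
def proj(c,X):
    K,R,t=c; x=(np.atleast_2d(X)@R.T+t)@K.T; return x[:,:2]/x[:,2:]
def onz(c,uv,z):
    K,R,t=c; d=R.T@np.linalg.solve(K,[uv[0],uv[1],1]); C=-R.T@t
    return C+d*(z-C[2])/d[2]
E
python3 - <<'E'
from h import *
np.set_printoptions(precision=3,suppress=True)
o=bot.get_obs();print({k:np.round(v,3) for k,v in o.items()}); print(rot(o["tool_rot"]))
for n in ["scene","top"]:
    c=cam(n); im=bot.read_camera(n); cv2.imwrite(f"pics/{n}1.png",im)
    print(n,"C",-c[1].T@c[2])
    for t in ["pail","stand","jar","bail"]:
        for f in ([bot.place_of] if t!="pail" else [bot.place_of,bot.search_frame]):
            for d in f(n,t):
                k="xy" if "xy" in d else "extent"
                print(t,round(d["score"],2),np.round(d[k],0), onz(c,d["xy"],0) if k=="xy" else "")
E
```

```text
{'t': np.float64(0.0), 'q': array([ 1.12 ,  0.478,  0.022,  1.556, -0.011,  1.109, -0.083]), 'joint_vel': array([ 0.002, -0.   , -0.001, -0.001,  0.   ,  0.001,  0.001]), 'joint_torque': array([ -0.   , -59.645,   1.608, -28.119,   0.013,   0.009,   0.   ]), 'eef_pos': array([ 0.227, -0.635,  0.23 ]), 'tool_rot': array([ 0.12 , -0.121,  0.697, -0.696]), 'contact_force': array([ 0.55 , -0.74 ,  0.459]), 'torque': array([-0.048,  0.023, -0.008]), 'gripper_width': np.float64(1.003)}
[[-0.942 -0.001  0.336]
 [-0.336  0.002 -0.942]
 [ 0.    -1.    -0.002]]
scene C [1.815 0.04  1.141]
pail 0.79 [354. 185.] [0.315 0.273 0.   ]
pail 0.71 [336. 251.] [0.641 0.192 0.   ]
pail 0.66 [393. 243.] [0.603 0.368 0.   ]
pail 0.85 [383. 218. 412. 249.] 
pail 0.84 [330. 125. 393. 198.] 
stand 0.59 [188. 236.] [ 0.582 -0.259  0.   ]
jar 0.58 [267. 286.] [ 0.782 -0.008  0.   ]Traceback (most recent call last):
  File "<stdin>", line 9, in <module>
ValueError: it knows: jar, pail, stand
```

View pics/scene1.png

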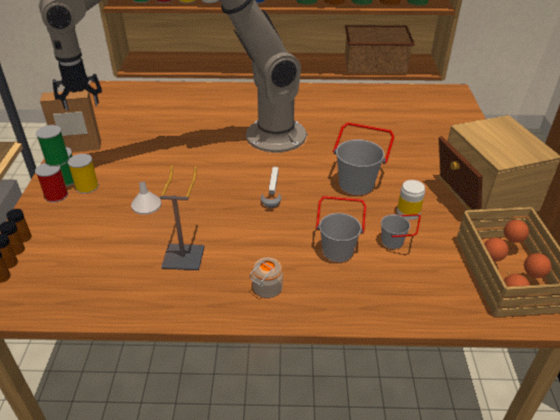

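The scene view shows three pails: large (358,165), medium (340,238) and small (395,232). The stand is at (185,230) and the jar at (267,278). The one at (340,238) looks middle-sized. Next I check sizes in the top view.

```bash
python3 - <<'E'
from h import *
np.set_printoptions(precision=3,suppress=True)
n="top"
c=cam(n); im=bot.read_camera(n); cv2.imwrite(f"pics/{n}1.png",im)
print(n,"C",-c[1].T@c[2])
for t in ["pail","stand","jar"]:
    for d in bot.place_of(n,t): print(t,round(d["score"],2),np.round(d["xy"],0), onz(c,d["xy"],0))
    for d in bot.search_frame(n,t): print(t,round(d["score"],2),np.round(d["extent"]))
E
```

```text
top C [0.298 0.011 1.428]
pail 0.71 [193. 191.] [0.637 0.202 0.   ]
pail 0.7 [129. 203.] [0.6  0.37 0.  ]
pail 0.56 [158. 317.] [0.304 0.279 0.   ]
pail 0.67 [154. 159. 220. 213.]
pail 0.64 [ 90. 280. 184. 379.]
pail 0.59 [ 92. 174. 144. 221.]
stand 0.9 [344. 152. 400. 211.]
jar 0.83 [270. 139.] [ 0.785 -0.004  0.   ]
jar 0.89 [257. 118. 284. 153.]
```

View pics/top1.png

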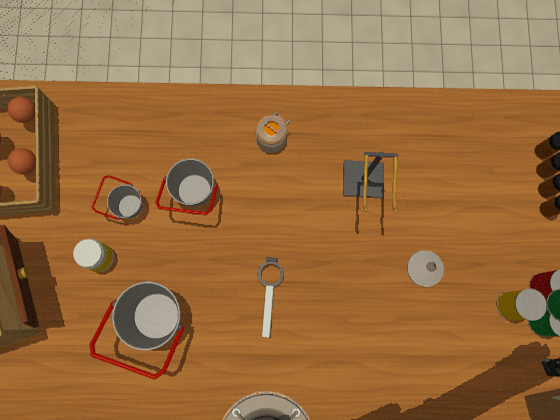

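The top view shows the middle pail at (190,185), with the handle on its robot side along (158,207)-(215,213). The stand is at (378,180) with brass prongs towards the robot, and the jar is at (271,130). Now I fit the pail and stand models to the colour masks and check the overlay.

```bash
cat > fit.py <<'E'
from h import *
from scipy.optimize import minimize
from scipy.spatial import cKDTree
def line(P,n=25):
    P=np.array(P,float); return np.vstack([P[i]+(P[i+1]-P[i])*np.linspace(0,1,n)[:,None] for i in range(len(P)-1)])
def bail(a):
    e=.349+a; f=lambda r,y:(-r*np.cos(e),y,.088+r*np.sin(e))
    return line([f(0,.066),f(.085,.066),f(.095,.056),f(.095,-.056),f(.085,-.066),f(0,-.066)])
pr=[(-.038,.232),(-.028,.220),(0,.212),(.030,.220),(.095,.226)]
prongs=np.vstack([line([(x,s*.034,z) for x,z in pr]) for s in (1,-1)])
def place(M,p):
    c,s=np.cos(p[2]),np.sin(p[2]); return M@np.array([[c,s,0],[-s,c,0],[0,0,1]])+[p[0],p[1],p[3] if len(p)>3 else 0]
def red(im):
    h=cv2.cvtColor(im,cv2.COLOR_BGR2HSV); return ((h[...,0]<8)|(h[...,0]>172))&(h[...,1]>170)&(h[...,2]>70)
def brass(im):
    h=cv2.cvtColor(im,cv2.COLOR_BGR2HSV); return (h[...,0]>17)&(h[...,0]<32)&(h[...,1]>110)&(h[...,2]>90)
def pts(m,box):
    v,u=np.nonzero(m); k=(u>=box[0])&(u<=box[2])&(v>=box[1])&(v<=box[3]); return np.c_[u,v][k].astype(float)
def fit(views,M,p0):
    def cost(p):
        r=0
        for c,P in views:
            q=proj(c,place(M,p)); a=cKDTree(q).query(P)[0]; b=cKDTree(P).query(q)[0]
            r+=np.minimum(a,15).mean()+np.minimum(b,15).mean()
        return r
    s=np.eye(3)*[.02,.02,.15]; p0=np.array(p0)
    r=minimize(cost,p0,method="Nelder-Mead",options=dict(initial_simplex=np.vstack([p0,p0+s]),xatol=1e-4,fatol=1e-4,maxiter=600)); return r.x,r.fun
E
python3 - <<'E'
from fit import *
np.set_printoptions(precision=3,suppress=True)
T=cam("top");S=cam("scene"); it=cv2.imread("pics/top1.png"); js=cv2.imread("pics/scene1.png")
vt=(T,pts(red(it),(150,155,222,220))); vs=(S,pts(red(js),(312,192,370,235)))
bt=(T,pts(brass(it),(355,150,402,216))); bs=(S,pts(brass(js),(158,160,202,202)))
print([len(x[1]) for x in (vt,vs,bt,bs)])
for vv in ([vt,vs],[vt],[vs]): print("pail",fit(vv,bail(0),(.638,.197,0)))
for vv in ([bt,bs],[bt],[bs]): print("stand",fit(vv,prongs,(.59,-.25,0)))
p=fit([vt,vs],bail(0),(.638,.197,0))[0]; s=fit([bt,bs],prongs,(.59,-.25,0))[0]
a=np.linspace(0,6.28,90); ring=lambda r,z:np.c_[r*np.cos(a),r*np.sin(a),0*a+z]
def draw(im,c,box,k):
    o=cv2.resize(im[box[1]:box[3],box[0]:box[2]],None,fx=k,fy=k,interpolation=2)
    for M,q,col in ((bail(0),p,(255,255,0)),(ring(.06,.1),p,(0,255,0)),(ring(.045,0),p,(0,255,0)),(prongs,s,(255,0,255))):
        for u in (proj(c,place(M,q))-box[:2]+.5)*k: cv2.circle(o,tuple(int(x) for x in u),0,col,-1)
    return o
A=draw(it,T,(85,120,285,230),4); B=draw(it,T,(330,140,410,240),3.); 
A2=draw(js,S,(310,190,430,270),3.); B2=draw(js,S,(150,155,240,275),2.5)
W=np.zeros((440+300,800,3),np.uint8);W[:440,:800]=A
h=0
W=np.zeros((600,800,3),np.uint8)
for im,(y,x) in ((cv2.resize(A,(480,264)),(0,0)),(A2,(270,0)),(B,(0,490)),(B2,(300,490))): 
    hh,ww=im.shape[:2];W[y:y+hh,x:x+ww]=im[:600-y,:800-x]
cv2.imwrite("pics/fit1.png",W)
E
```

```text
[323, 247, 382, 107]
pail (array([ 0.645,  0.198, -0.119]), np.float64(4.926265642136126))
pail (array([ 0.648,  0.198, -0.126]), np.float64(1.3876555291748756))
pail (array([ 0.628,  0.199, -0.101]), np.float64(1.1549755109359034))
stand (array([ 0.578, -0.256, -0.032]), np.float64(2.226081883060867))
stand (array([ 0.579, -0.254, -0.048]), np.float64(1.2789352700517047))
stand (array([ 0.578, -0.256, -0.036]), np.float64(0.8977084992537929))
```

View pics/fit1.png

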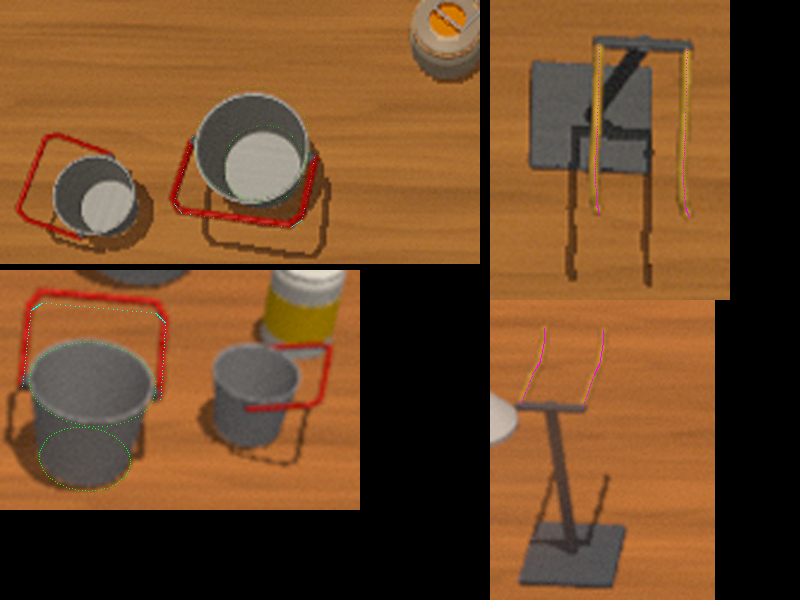

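Sizes match the 120 mm rim and 90 mm foot on the middle pail at top (190,185), so that is the one. The one at (124,202) is small and the one at (147,317) is large. The bar sits higher than my folded model, so I fit the handle angle too.

```bash
python3 - <<'E'
from fit import *
np.set_printoptions(precision=4,suppress=True)
T=cam("top");S=cam("scene"); it=cv2.imread("pics/top1.png"); js=cv2.imread("pics/scene1.png")
vt=(T,pts(red(it),(150,155,222,220))); vs=(S,pts(red(js),(312,192,370,235)))
for a in np.arange(0,.41,.05):
    p,f=fit([vt,vs],bail(a),(.638,.197,-.1)); print(round(a,2),p,round(f,2))
c=[bot.camera_params("wrist")["hand_eye"],bot.camera_params("wrist")["K"]];print(*c)
E
```

```text
0.0 [ 0.6454  0.1979 -0.1185] 4.93
0.05 [ 0.6431  0.1978 -0.1257] 3.82
0.1 [ 0.6409  0.1975 -0.129 ] 2.92
0.15 [ 0.6397  0.198  -0.1039] 2.49
0.2 [ 0.6386  0.198  -0.1042] 2.53
0.25 [ 0.6367  0.1984 -0.103 ] 3.13
0.3 [ 0.6337  0.1986 -0.1008] 4.15
0.35 [ 0.6303  0.1985 -0.1008] 5.25
0.4 [ 0.6271  0.1989 -0.1072] 6.42
[[-0.0002  0.9453  0.3261 -0.0832]
 [ 0.0012 -0.3261  0.9453 -0.1428]
 [ 1.      0.0006 -0.0011 -0.0002]
 [ 0.      0.      0.      1.    ]] [[302.6652   0.     278.92  ]
 [  0.     302.6652 209.3726]
 [  0.       0.       1.    ]]
```

```bash
cat >> h.py <<'E'
def ori(yaw,tilt,turn=0):
    "tool axes: x back along -heading(yaw), y down leaning forward by tilt, then turned about tool y"
    c,s=np.cos(yaw),np.sin(yaw); t=np.radians(tilt)
    f=np.array([c,s,0]);u=np.array([0,0,1.])
    y=f*np.sin(t)-u*np.cos(t); x=-(f*np.cos(t)+u*np.sin(t)); R=np.c_[x,y,np.cross(x,y)]
    return R@Rn.from_euler("y",turn,degrees=True).as_matrix()
def step(P,R,frm=None):
    if frm is None: o=bot.get_obs(); frm=(o["eef_pos"],rot(o["tool_rot"]))
    p,R0=frm
    return np.round(R0.T@(np.array(P)-p),4).tolist(), np.round(np.degrees(Rn.from_matrix(R0.T@R).as_rotvec()),1).tolist()
E
python3 - <<'E'
from h import *
R=ori(-.11,0); a=(np.array([.44,-.22,.33]),R)
print(step(*a)); b=(np.array([.46,.12,.30]),ori(-.11,25)); print(step(*b,a))
E
```

```text
([-0.3404, -0.0987, -0.3199], [-0.0, 25.9, -0.0])
([0.0174, 0.03, -0.3401], [0.0, 0.0, 25.0])
```

```bash
python3 -m crank '[{"linear":[-0.02,-0.04,-0.02],"dr":[0,5,0],"hand":-1},{"linear":[-0.05,-0.065,-0.045],"dr":[0,10,0],"hand":-1},{"linear":[-0.08,-0.09,-0.075],"dr":[0,15,0],"hand":-1},{"linear":[-0.34,-0.1,-0.32],"dr":[0,26,0],"hand":-1},{"linear":[-0.34,-0.1,-0.32],"dr":[0,26,0],"hand":-1},{"linear":[-0.34,-0.1,-0.32],"dr":[0,26,0],"hand":-1},{"linear":[-0.34,-0.1,-0.32],"dr":[0,26,0],"hand":-1},{"linear":[-0.34,-0.1,-0.32],"dr":[0,26,0],"hand":-1},{"linear":[-0.34,-0.1,-0.32],"dr":[0,26,0],"hand":-1},{"linear":[-0.34,-0.1,-0.32],"dr":[0,26,0],"hand":-1}]' 40
python3 - <<'E'
from h import *
print(step([.46,.12,.30],ori(-.11,25)),bot.get_obs()["q"])
E
```

```text
t: 1.43
eef_pos: [0.4024, -0.292, 0.3274]
tool_rot: [0.039, -0.04, -0.706, 0.706]
contact_force: [1.0, -0.3, -0.7]
gripper_width: -0.004
([-0.0116, 0.0272, -0.4159], [-0.0, -0.1, 25.0]) [ 0.60260702  0.10291458 -0.10903712  1.83937444  0.0122363   1.19901097
 -1.19221351]
```

```bash
python3 -m crank '[{"linear":[-0.012,0.027,-0.416],"dr":[0,0,25],"hand":-1},{"linear":[-0.012,0.027,-0.416],"dr":[0,0,25],"hand":-1},{"linear":[-0.012,0.027,-0.416],"dr":[0,0,25],"hand":-1},{"linear":[-0.012,0.027,-0.416],"dr":[0,0,25],"hand":-1},{"linear":[-0.012,0.027,-0.416],"dr":[0,0,25],"hand":-1},{"linear":[-0.012,0.027,-0.416],"dr":[0,0,25],"hand":-1},{"linear":[-0.012,0.027,-0.416],"dr":[0,0,25],"hand":-1},{"linear":[-0.012,0.027,-0.416],"dr":[0,0,25],"hand":-1},{"linear":[-0.012,0.027,-0.416],"dr":[0,0,25],"hand":-1},{"linear":[-0.012,0.027,-0.416],"dr":[0,0,25],"hand":-1}]' 40
python3 - <<'E'
from h import *
print(step([.46,.205,.22],ori(-.11,25)),bot.get_obs()["q"])
E
```

```text
t: 2.27
eef_pos: [0.4596, 0.1199, 0.3006]
tool_rot: [-0.115, -0.192, -0.68, 0.698]
contact_force: [1.5, -0.4, -0.3]
gripper_width: -0.002
([0.0424, 0.0691, -0.0846], [-0.0, -0.0, -0.2]) [ 0.51319783 -0.12290825 -0.96675111  2.15561998  0.21053655  0.69544987
 -2.28804446]
```

```bash
python3 -m crank '[{"linear":[0.042,0.069,-0.085],"dr":[0,0,0],"hand":-1},{"linear":[0.042,0.069,-0.085],"dr":[0,0,0],"hand":-1},{"linear":[0.042,0.069,-0.085],"dr":[0,0,0],"hand":-1},{"linear":[0.042,0.069,-0.085],"dr":[0,0,0],"hand":-1}]' 40
python3 - <<'E'
from fit import *
np.set_printoptions(precision=4,suppress=True)
print(bot.get_obs()["q"])
W=cam("wrist"); iw=bot.read_camera("wrist"); cv2.imwrite("pics/w1.png",iw)
T=cam("top");S=cam("scene"); it=cv2.imread("pics/top1.png"); js=cv2.imread("pics/scene1.png")
vt=(T,pts(red(it),(150,155,222,220))); vs=(S,pts(red(js),(312,192,370,235)))
q=proj(W,place(bail(.17),(.639,.198,-.11))); b=np.r_[q.min(0)-40,q.max(0)+40]; print("box",b)
vw=(W,pts(red(iw),b)); print(len(vw[1]))
for a in (.1,.15,.2,.25):
    p,f=fit([vt,vs,vw],bail(a),(.638,.197,-.1)); print(round(a,2),p,round(f,2)); p,f=fit([vw],bail(a),(.638,.197,-.1)); print("   w",p,round(f,2))
for u in proj(W,place(bail(.17),(.639,.198,-.11))): cv2.circle(iw,tuple(int(x) for x in u),1,(255,255,0),-1)
cv2.imwrite("pics/w1o.png",iw)
E
```

```text
t: 2.6
eef_pos: [0.4588, 0.1879, 0.2322]
tool_rot: [-0.113, -0.188, -0.682, 0.698]
contact_force: [-0.5, -0.3, 0.3]
gripper_width: -0.0
[ 0.2939  0.1148 -1.0441  2.185   0.6643  0.7109 -2.8832]
box [133.5754  46.3257 359.2547 188.8912]
2312
0.1 [ 0.6423  0.1983 -0.118 ] 6.04
   w [ 0.6428  0.1985 -0.1256] 2.98
0.15 [ 0.6395  0.1988 -0.1104] 5.49
   w [ 0.6395  0.1993 -0.1084] 2.94
0.2 [ 0.6367  0.1989 -0.1081] 5.63
   w [ 0.6365  0.1992 -0.1179] 2.96
0.25 [ 0.6338  0.1983 -0.1284] 6.69
   w [ 0.6329  0.1995 -0.1111] 3.09
```

View pics/w1o.png

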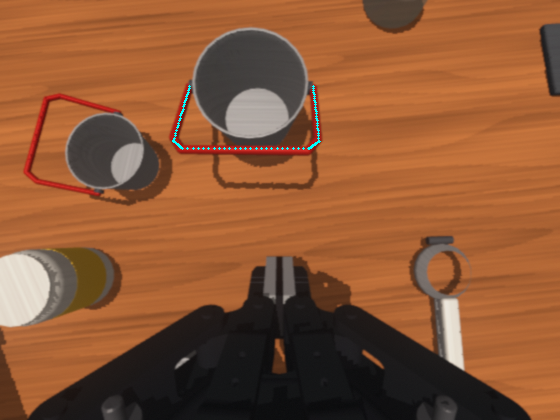

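The overlay lies on the red bar at rows 140-150, columns 175-320, so the pail is at (0.639, 0.199), yaw -0.11, handle about 0.16 rad. Joint 7 is near its limit, so I turn the tool -90° about its axis. That is also the grasp orientation, and I then push with the back of the front finger.

```bash
cat >> h.py <<'E'
PAIL=(.639,.199,-.11)
def push(a,gap=0,t=25,d=.0185,l=.012):
    e=.349+a; th=np.radians(t); B=np.array([-.095*np.cos(e),.088+.095*np.sin(e)])
    P=B-(d+gap)*np.array([np.cos(th),np.sin(th)])+l*np.array([np.sin(th),-np.cos(th)])
    c,s=np.cos(PAIL[2]),np.sin(PAIL[2]); return np.array([PAIL[0]+c*P[0],PAIL[1]+s*P[0],P[1]]),ori(PAIL[2],t,-90)
E
python3 - <<'E'
from h import *
for g in (.02,): print(push(.16,g)[0],step(*push(.16,g)))
b=push(.16,.02)
for a in (.16,.35,.55,.75,.95,1.1,1.22): print(a,step(*push(a),b))
E
```

```text
[0.52690313 0.21138063 0.10714741] ([-0.009, 0.1408, -0.0284], [0.5, -89.6, 0.3])
0.16 ([-0.0, 0.0, 0.02], [0.0, 0.0, 0.0])
0.35 ([-0.0, -0.0091, 0.0355], [0.0, 0.0, 0.0])
0.55 ([-0.0, -0.0154, 0.0535], [0.0, 0.0, 0.0])
0.75 ([-0.0, -0.0179, 0.0723], [0.0, 0.0, 0.0])
0.95 ([-0.0, -0.0167, 0.0912], [0.0, 0.0, 0.0])
1.1 ([-0.0, -0.0133, 0.105], [0.0, 0.0, 0.0])
1.22 ([-0.0, -0.0092, 0.1156], [0.0, 0.0, 0.0])
```

```bash
python3 -m crank '[{"linear":[0,0.02,0],"dr":[0,-7,0],"hand":-1},{"linear":[0,0.02,0],"dr":[0,-14,0],"hand":-1},{"linear":[0,0.02,0],"dr":[0,-21,0],"hand":-1},{"linear":[0,0.02,0],"dr":[0,-28,0],"hand":-1},{"linear":[0,0.02,0],"dr":[0,-35,0],"hand":-1},{"linear":[0,0.02,0],"dr":[0,-42,0],"hand":-1},{"linear":[0,0.02,0],"dr":[0,-49,0],"hand":-1},{"linear":[0,0.02,0],"dr":[0,-56,0],"hand":-1},{"linear":[0,0.02,0],"dr":[0,-63,0],"hand":-1},{"linear":[0,0.02,0],"dr":[0,-70,0],"hand":-1}]' 40
python3 - <<'E'
from h import *
print(step(*push(.16,.02)),bot.get_obs()["q"])
E
```

```text
t: 3.48
eef_pos: [0.4691, 0.1823, 0.2171]
tool_rot: [-0.484, 0.246, -0.491, 0.681]
contact_force: [0.1, -1.2, 0.6]
gripper_width: 0.001
([-0.0347, 0.1224, -0.0092], [0.1, -19.8, 0.3]) [ 0.40868832  0.20745925 -1.18381493  2.18799258  0.81368843  0.7448394
 -1.7761328 ]
```

```bash
python3 -m crank '[{"linear":[-0.012,0.04,-0.003],"dr":[0,-7,0],"hand":-1},{"linear":[-0.023,0.08,-0.006],"dr":[0,-14,0],"hand":-1},{"linear":[-0.035,0.11,-0.009],"dr":[0,-20,0],"hand":-1},{"linear":[-0.035,0.122,-0.009],"dr":[0,-20,0],"hand":-1},{"linear":[-0.035,0.122,-0.009],"dr":[0,-20,0],"hand":-1},{"linear":[-0.035,0.122,-0.009],"dr":[0,-20,0],"hand":-1}]' 40
python3 - <<'E'
from h import *
print(step(*push(.16,.02)),bot.get_obs()["q"])
b=push(.16,.02)
iw=bot.read_camera("wrist"); js=bot.read_camera("scene")
cv2.imwrite("pics/w2.png",np.hstack([iw[:,80:480],cv2.resize(js[130:270,290:420],(390,420))]))
E
```

```text
t: 3.98
eef_pos: [0.5266, 0.2121, 0.107]
tool_rot: [-0.56, 0.36, -0.402, 0.629]
contact_force: [-0.2, 0.5, 0.6]
gripper_width: 0.001
([0.0007, 0.0001, 0.0004], [0.3, -0.2, 0.2]) [ 0.14766307  0.54227155 -0.99335802  2.15247101  1.26523306  0.80287497
 -1.81817972]
```

View pics/w2.png

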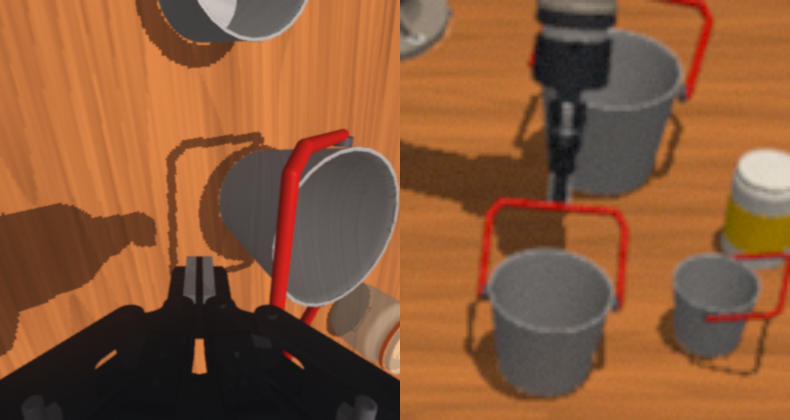

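The fingers sit outside and below the bar, about centred, with the bar at columns 280-300 in the wrist crop. I push along the arc, allowing for the thin tips.

```bash
python3 -m crank '[{"linear":[0,0,0.022],"dr":[0,0,0],"hand":-1},{"linear":[0,-0.005,0.032],"dr":[0,0,0],"hand":-1},{"linear":[0,-0.009,0.040],"dr":[0,0,0],"hand":-1},{"linear":[0,-0.012,0.049],"dr":[0,0,0],"hand":-1},{"linear":[0,-0.0155,0.058],"dr":[0,0,0],"hand":-1},{"linear":[0,-0.017,0.067],"dr":[0,0,0],"hand":-1},{"linear":[0,-0.018,0.076],"dr":[0,0,0],"hand":-1},{"linear":[0,-0.018,0.085],"dr":[0,0,0],"hand":-1},{"linear":[0,-0.0165,0.095],"dr":[0,0,0],"hand":-1},{"linear":[0,-0.0165,0.095],"dr":[0,0,0],"hand":-1}]' 40
python3 - <<'E'
from h import *
print(step(*push(1.22)),bot.get_obs()["q"])
iw=bot.read_camera("wrist"); js=bot.read_camera("scene")
cv2.imwrite("pics/w3.png",np.hstack([iw[:,80:480],cv2.resize(js[130:270,290:420],(390,420))]))
E
```

```text
t: 4.92
eef_pos: [0.6078, 0.2033, 0.1631]
tool_rot: [-0.561, 0.358, -0.402, 0.629]
contact_force: [0.8, 0.1, 0.4]
gripper_width: -0.0
([0.0008, 0.0071, 0.0184], [0.1, -0.2, 0.2]) [ 0.2386102   0.55171736 -1.0197213   1.9669637   1.12469653  0.85613618
 -1.52909045]
```

View pics/w3.png

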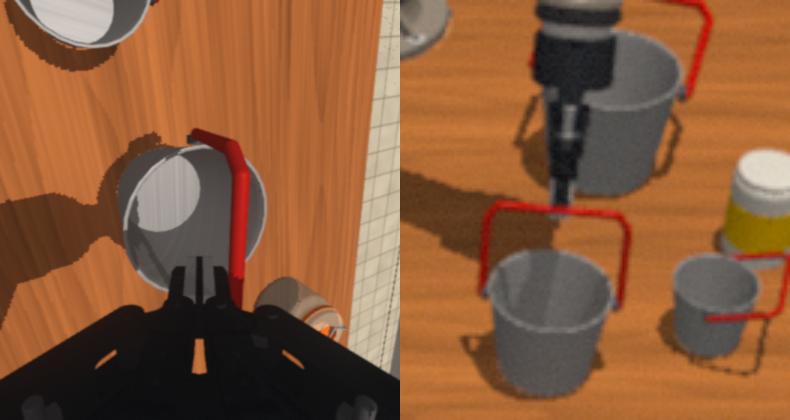

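The bar is against the front finger and well up, at columns 230-245 in the wrist view, and the pail has not moved. I finish the arc and back off.

```bash
python3 -m crank '[{"linear":[0,0.003,0.009],"dr":[0,0,0],"hand":-1},{"linear":[0,0.007,0.021],"dr":[0,0,0],"hand":-1},{"linear":[0,0.007,0.022],"dr":[0,0,0],"hand":-1},{"linear":[0,0.007,0.022],"dr":[0,0,0],"hand":-1},{"linear":[0,0.005,-0.01],"dr":[0,0,0],"hand":-1},{"linear":[0,-0.01,-0.03],"dr":[0,0,0],"hand":-1},{"linear":[0,-0.04,-0.05],"dr":[0,0,0],"hand":-1},{"linear":[0,-0.04,-0.05],"dr":[0,0,0],"hand":-1},{"linear":[0,-0.04,-0.05],"dr":[0,0,0],"hand":-1}]' 40
python3 - <<'E'
from fit import *
np.set_printoptions(precision=4,suppress=True)
print(bot.get_obs()["q"])
V={n:(cam(n),bot.read_camera(n)) for n in ("wrist","top","scene")}
P0=(.639,.199,-.11); vv=[]
for n,(c,im) in V.items():
    q=proj(c,place(bail(1.15),P0)); b=np.r_[q.min(0)-20,q.max(0)+20]; v=pts(red(im),b); print(n,len(v)); vv.append((c,v))
for a in (.9,1.0,1.1,1.2,1.3):
    p,f=fit(vv,bail(a),P0); print(a,p,round(f,2))
iw=V["wrist"][1]; js=V["scene"][1]
cv2.imwrite("pics/w4.png",np.hstack([iw[:,80:480],cv2.resize(js[130:270,290:420],(390,420))]))
E
```

```text
t: 5.77
eef_pos: [0.5423, 0.2121, 0.1779]
tool_rot: [-0.562, 0.36, -0.4, 0.628]
contact_force: [-0.4, -1.1, -0.0]
gripper_width: -0.001
[ 0.2515  0.4498 -1.0856  2.0717  1.0663  0.8435 -1.588 ]
wrist 4127
top 210
scene 236
0.9 [ 0.6692  0.1915 -0.1706] 13.46
1.0 [ 0.66    0.1933 -0.1693] 9.86
1.1 [ 0.6501  0.1959 -0.138 ] 7.67
1.2 [ 0.6417  0.1973 -0.1178] 6.38
1.3 [ 0.6337  0.1987 -0.1196] 6.52
```

View pics/w4.png

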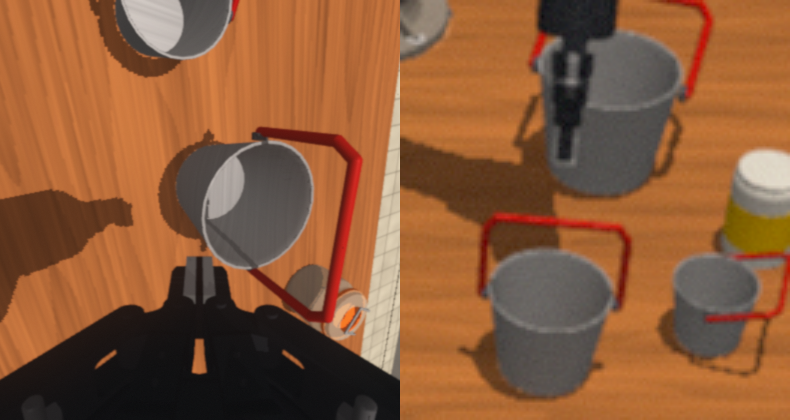

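The handle stands alone at about 1.23 rad, with the scene crop bar at (555,222). The pail has not moved, so stage 1 is done. Next I go above the bar with the tool vertical and open.

```bash
python3 - <<'E'
from h import *
R=ori(-.115,0,-90); print(step([.639,.198,.27],R))
print(step([.639,.198,.27],ori(-.115,25,-90)))
E
```

```text
([0.0019, -0.0446, 0.126], [-24.8, 0.1, 0.1])
([0.0019, -0.0446, 0.126], [0.2, 0.1, 0.1])
```

```bash
python3 -m crank '[{"linear":[0,-0.036,0.017],"dr":[-6,0,0],"hand":0.2},{"linear":[0,-0.072,0.034],"dr":[-12,0,0],"hand":0.2},{"linear":[0.001,-0.082,0.045],"dr":[-18,0,0],"hand":0.2},{"linear":[0.002,-0.07,0.08],"dr":[-25,0,0],"hand":0.2},{"linear":[0.002,-0.045,0.112],"dr":[-25,0,0],"hand":0.2},{"linear":[0.002,-0.045,0.126],"dr":[-25,0,0],"hand":0.2},{"linear":[0.002,-0.045,0.126],"dr":[-25,0,0],"hand":0.2},{"linear":[0.002,-0.045,0.126],"dr":[-25,0,0],"hand":0.2}]' 40
python3 - <<'E'
from fit import *
np.set_printoptions(precision=4,suppress=True)
print(bot.get_obs()["q"])
c=cam("wrist");im=bot.read_camera("wrist");cv2.imwrite("pics/w5.png",im)
P0=(.640,.198,-.115); q=proj(c,place(bail(1.22),P0)); b=np.r_[q.min(0)-25,q.max(0)+25]; v=pts(red(im),b)
vv=[(c,v)]
for n in ("top","scene"):
    cc=cam(n);i2=bot.read_camera(n);q2=proj(cc,place(bail(1.22),P0));vv.append((cc,pts(red(i2),np.r_[q2.min(0)-6,q2.max(0)+6])))
print([len(x[1]) for x in vv])
for a in (1.15,1.22,1.3):
    p,f=fit(vv,bail(a),P0); print(a,p,f, place(np.array([[-.095*np.cos(.349+a),0,.088+.095*np.sin(.349+a)]]),p))
o=bot.get_obs(); print(o["eef_pos"],step([.64,.198,.164],ori(-.115,0,-90)))
for u in q: cv2.circle(im,tuple(int(x) for x in u),1,(255,255,0),-1)
cv2.imwrite("pics/w5o.png",im)
E
```

```text
t: 6.58
eef_pos: [0.6387, 0.1984, 0.2693]
tool_rot: [0.469, -0.473, 0.529, -0.526]
contact_force: [-1.3, 1.2, -0.2]
gripper_width: 0.598
[ 0.3064  0.6926 -1.136   1.4692  0.6259  1.3846 -0.9721]
[1389, 50, 197]
1.15 [ 0.6455  0.197  -0.132 ] 12.526882417517104 [[0.6388 0.1979 0.1828]]
1.22 [ 0.6397  0.1977 -0.1243] 12.339926378066275 [[0.6395 0.1977 0.183 ]]
1.3 [ 0.6332  0.1985 -0.1161] 12.756480943755957 [[0.6406 0.1976 0.1827]]
[0.6369 0.1994 0.2707] ([0.0008, 0.1067, 0.0037], [0.3, 0.3, 0.1])
```

View pics/w5o.png

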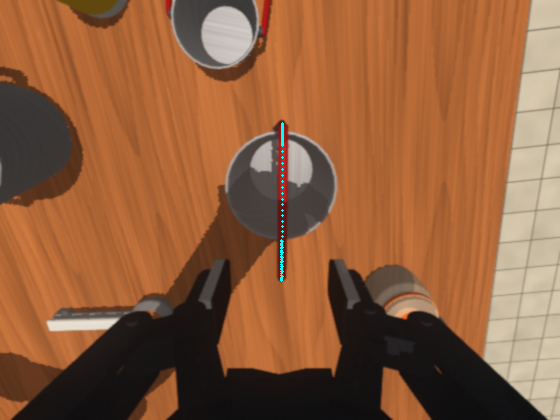

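The overlay runs along the bar at columns 278-287, centred between the open fingers at columns 225 and 335. I descend and grip.

```bash
python3 -m crank '[{"linear":[0,0.035,0.003],"dr":[0,0,0],"hand":0.2},{"linear":[0,0.07,0.003],"dr":[0,0,0],"hand":0.2},{"linear":[0,0.095,0.003],"dr":[0,0,0],"hand":0.2},{"linear":[0,0.105,0.003],"dr":[0,0,0],"hand":0.2},{"linear":[0,0.106,0.003],"dr":[0,0,0],"hand":0.2},{"linear":[0,0.106,0.003],"dr":[0,0,0],"hand":-1},{"linear":[0,0.106,0.003],"dr":[0,0,0],"hand":-1},{"linear":[0,0.106,0.003],"dr":[0,0,0],"hand":-1},{"linear":[0,0.106,0.003],"dr":[0,0,0],"hand":-1},{"linear":[0,0.106,0.003],"dr":[0,0,0],"hand":-1}]' 50
python3 -m crank '[{"linear":[0,0,0],"dr":[0,0,0],"hand":-1},{"linear":[0,0,0],"dr":[0,0,0],"hand":-1},{"linear":[0,-0.01,0],"dr":[0,0,0],"hand":-1},{"linear":[0,-0.02,0],"dr":[0,0,0],"hand":-1},{"linear":[0,-0.03,0],"dr":[0,0,0],"hand":-1},{"linear":[0,-0.04,0],"dr":[0,0,0],"hand":-1},{"linear":[0,-0.04,0],"dr":[0,0,0],"hand":-1},{"linear":[0,-0.04,0],"dr":[0,0,0],"hand":-1}]' 50
python3 -c "
from h import *
o=bot.get_obs();print(o['q'],o['contact_force'],o['eef_pos'])"
```

```text
t: 7.57
eef_pos: [0.6417, 0.1988, 0.1668]
tool_rot: [0.471, -0.471, 0.528, -0.527]
contact_force: [0.0, -0.5, 6.8]
gripper_width: 0.071
t: 8.23
eef_pos: [0.6414, 0.1984, 0.2055]
tool_rot: [0.47, -0.472, 0.528, -0.527]
contact_force: [-0.2, 1.0, -5.2]
gripper_width: 0.064
[ 0.29339813  0.7464661  -1.09970918  1.53538842  0.68048583  1.28736101
 -1.00814916] [-0.20285539  1.02988397 -5.23162035] [0.64135828 0.19839652 0.20554907]
```

Gripped: the width held at 0.07 and it carries about 5 N. I raise it and carry it to in front of the prongs, with the bar 65 mm ahead of the low point and 265 mm high. That passes well clear of the jar and keeps the pail below prong height.

```bash
python3 - <<'E'
from h import *
S=np.array([.578,-.256]);y=-.036;f=np.array([np.cos(y),np.sin(y)])
def tgt(x,z): return np.r_[S+f*x,z-.018]
R=ori(y,0,-90); print(tgt(-.065,.265),step(tgt(-.065,.265),R))
E
```

```text
[ 0.51304212 -0.25366051  0.247     ] ([0.4637, -0.0407, -0.0768], [0.2, -4.4, 0.1])
```

```bash
python3 -m crank '[{"linear":[0.005,-0.015,-0.002],"dr":[0,0,0],"hand":-1},{"linear":[0.018,-0.03,-0.005],"dr":[0,-0.5,0],"hand":-1},{"linear":[0.04,-0.041,-0.01],"dr":[0,-1,0],"hand":-1},{"linear":[0.068,-0.041,-0.015],"dr":[0,-1,0],"hand":-1},{"linear":[0.098,-0.041,-0.02],"dr":[0,-1.5,0],"hand":-1},{"linear":[0.128,-0.041,-0.025],"dr":[0,-1.5,0],"hand":-1},{"linear":[0.158,-0.041,-0.03],"dr":[0,-2,0],"hand":-1},{"linear":[0.188,-0.041,-0.035],"dr":[0,-2,0],"hand":-1},{"linear":[0.210,-0.041,-0.04],"dr":[0,-2,0],"hand":-1},{"linear":[0.220,-0.041,-0.04],"dr":[0,-2,0],"hand":-1}]' 50
python3 - <<'E'
from h import *
S=np.array([.578,-.256]);y=-.036;f=np.array([np.cos(y),np.sin(y)])
def tgt(x,z): return np.r_[S+f*x,z-.018]
print(step(tgt(-.065,.265),ori(y,0,-90)),bot.get_obs()["q"])
E
```

```text
t: 9.07
eef_pos: [0.5752, -0.0209, 0.246]
tool_rot: [0.476, -0.482, 0.521, -0.52]
contact_force: [0.4, -2.0, -5.1]
gripper_width: 0.071
([0.2371, 0.0005, -0.0429], [0.4, -2.6, 0.3]) [ 0.79666149  0.59509013 -1.23122155  1.72204929  0.58973354  1.26466274
 -0.65724517]
```

```bash
python3 -m crank '[{"linear":[0.008,0,-0.002],"dr":[0,0,0],"hand":-1},{"linear":[0.028,0,-0.006],"dr":[0,-0.5,0],"hand":-1},{"linear":[0.058,0,-0.012],"dr":[0,-1,0],"hand":-1},{"linear":[0.09,0,-0.018],"dr":[0,-1,0],"hand":-1},{"linear":[0.122,0,-0.025],"dr":[0,-1.5,0],"hand":-1},{"linear":[0.154,0,-0.031],"dr":[0,-2,0],"hand":-1},{"linear":[0.186,0,-0.038],"dr":[0,-2.5,0],"hand":-1},{"linear":[0.213,0,-0.043],"dr":[0,-2.6,0],"hand":-1},{"linear":[0.23,0,-0.043],"dr":[0,-2.6,0],"hand":-1},{"linear":[0.237,0,-0.043],"dr":[0,-2.6,0],"hand":-1}]' 50
python3 -m crank '[{"linear":[0,0,0],"dr":[0,0,0],"hand":-1},{"linear":[0,0,0],"dr":[0,0,0],"hand":-1},{"linear":[0,0,0],"dr":[0,0,0],"hand":-1}]' 50
python3 - <<'E'
from fit import *
np.set_printoptions(precision=4,suppress=True)
y=-.036;S=np.array([.578,-.256]);f=np.array([np.cos(y),np.sin(y)])
def tgt(x,z): return np.r_[S+f*x,z-.018]
print(step(tgt(-.065,.265),ori(y,0,-90)),bot.get_obs()["q"])
print(step(tgt(0,.252),ori(y,0,-90)),step(tgt(0,.219),ori(y,0,-90)))
c=cam("wrist");iw=bot.read_camera("wrist");T=cam("scene");js=bot.read_camera("scene")
for im,cc in((iw,c),(js,T)):
    for u in proj(cc,place(prongs,(.578,-.256,y))): cv2.circle(im,tuple(int(x) for x in u),0,(255,0,255),-1)
a=iw[:,80:480]; b=cv2.resize(js[120:290,110:270],(395,420)); cv2.imwrite("pics/w6.png",np.hstack([a,b]))
E
```

```text
t: 9.9
eef_pos: [0.5151, -0.2519, 0.2467]
tool_rot: [0.489, -0.493, 0.51, -0.508]
contact_force: [-0.3, -1.2, -4.6]
gripper_width: 0.071
t: 10.15
eef_pos: [0.5162, -0.2461, 0.2472]
tool_rot: [0.492, -0.494, 0.508, -0.506]
contact_force: [0.2, 0.3, -4.9]
gripper_width: 0.071
([0.0076, 0.0002, -0.003], [0.2, 0.4, 0.0]) [ 1.2336  0.6115 -1.277   1.7308  0.6121  1.2753 -0.2158]
([0.0081, 0.013, 0.0621], [0.2, 0.4, 0.0]) ([0.0081, 0.046, 0.0622], [0.2, 0.4, 0.0])
```

View pics/w6.png

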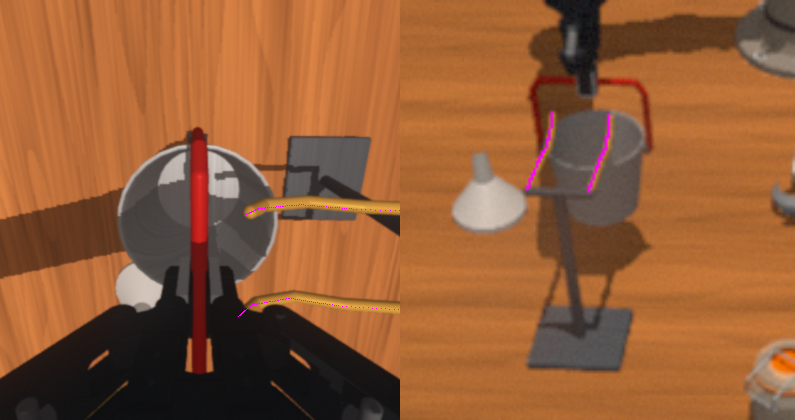

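The overlay lies on the brass prongs, with tips at about (248,212) and (245,312) in the wrist crop. The bar is 62 mm ahead of the low point and 8 mm off sideways. I correct that, go in and lower.

```bash
python3 -m crank '[{"linear":[0.008,0,0],"dr":[0,0,0],"hand":-1},{"linear":[0.008,0,0.008],"dr":[0,0,0],"hand":-1},{"linear":[0.008,0,0.022],"dr":[0,0,0],"hand":-1},{"linear":[0.008,0,0.036],"dr":[0,0,0],"hand":-1},{"linear":[0.008,0,0.05],"dr":[0,0,0],"hand":-1},{"linear":[0.008,0.005,0.059],"dr":[0,0,0],"hand":-1},{"linear":[0.008,0.012,0.062],"dr":[0,0,0],"hand":-1},{"linear":[0.008,0.012,0.062],"dr":[0,0,0],"hand":-1},{"linear":[0.008,0.012,0.062],"dr":[0,0,0],"hand":-1},{"linear":[0.008,0.012,0.062],"dr":[0,0,0],"hand":-1}]' 50
python3 - <<'E'
from fit import *
np.set_printoptions(precision=4,suppress=True)
y=-.036;S=np.array([.578,-.256]);f=np.array([np.cos(y),np.sin(y)])
def tgt(x,z): return np.r_[S+f*x,z-.018]
print(step(tgt(0,.219),ori(y,0,-90)),bot.get_obs()["q"])
E
```

```text
t: 11.08
eef_pos: [0.5764, -0.259, 0.2341]
tool_rot: [0.49, -0.494, 0.509, -0.507]
contact_force: [-0.2, -0.2, -3.7]
gripper_width: 0.072
([-0.0031, 0.0331, 0.0017], [0.3, 0.2, 0.1]) [ 1.1008  0.6997 -1.201   1.603   0.6706  1.3165 -0.2346]
```

```bash
python3 -m crank '[{"linear":[-0.003,0.008,0.002],"dr":[0,0,0],"hand":-1},{"linear":[-0.003,0.016,0.002],"dr":[0,0,0],"hand":-1},{"linear":[-0.003,0.023,0.002],"dr":[0,0,0],"hand":-1},{"linear":[-0.003,0.028,0.002],"dr":[0,0,0],"hand":-1},{"linear":[-0.003,0.032,0.002],"dr":[0,0,0],"hand":-1},{"linear":[-0.003,0.032,0.002],"dr":[0,0,0],"hand":-1},{"linear":[-0.003,0.032,0.002],"dr":[0,0,0],"hand":-1}]' 50
python3 - <<'E'
from fit import *
o=bot.get_obs();print(o["contact_force"],o["eef_pos"])
iw=bot.read_camera("wrist");js=bot.read_camera("scene")
a=iw[:,80:480]; b=cv2.resize(js[120:290,110:270],(395,420)); cv2.imwrite("pics/w7.png",np.hstack([a,b]))
E
```

```text
t: 11.67
eef_pos: [0.5804, -0.2562, 0.204]
tool_rot: [-0.491, 0.493, -0.508, 0.508]
contact_force: [-0.0, -1.4, 4.7]
gripper_width: 0.068
[-0.03723438 -1.44859399  4.70162513] [ 0.58043377 -0.25615563  0.20397222]
```

View pics/w7.png

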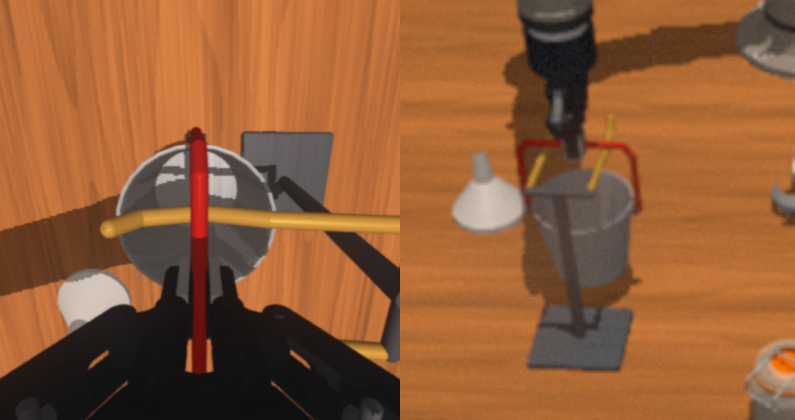

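Contact went from -5 to +5 N, so the prongs carry the pail. The bar crosses the prong near (200,215), and the scene view shows both prongs under the bar. I release gently and go straight up.

```bash
python3 -m crank '[{"linear":[0,-0.001,0],"dr":[0,0,0],"hand":-0.8},{"linear":[0,-0.001,0],"dr":[0,0,0],"hand":-0.6},{"linear":[0,-0.001,0],"dr":[0,0,0],"hand":-0.3},{"linear":[0,-0.001,0],"dr":[0,0,0],"hand":-0.1},{"linear":[0,-0.001,0],"dr":[0,0,0],"hand":-0.1},{"linear":[0,-0.001,0],"dr":[0,0,0],"hand":-0.1},{"linear":[0,-0.012,0],"dr":[0,0,0],"hand":-0.1},{"linear":[0,-0.03,0],"dr":[0,0,0],"hand":-0.1},{"linear":[0,-0.06,0],"dr":[0,0,0],"hand":-0.1},{"linear":[0,-0.09,0],"dr":[0,0,0],"hand":-0.1}]' 50
python3 -m crank '[{"linear":[0,-0.03,0],"dr":[0,0,0],"hand":-0.1},{"linear":[0,-0.05,0],"dr":[0,0,0],"hand":-0.1},{"linear":[0,-0.05,0],"dr":[0,0,0],"hand":-0.1},{"linear":[0,-0.05,0],"dr":[0,0,0],"hand":-0.1},{"linear":[0,-0.05,0],"dr":[0,0,0],"hand":-0.1},{"linear":[0,-0.05,0],"dr":[0,0,0],"hand":-0.1},{"linear":[0,-0.05,0],"dr":[0,0,0],"hand":-0.1},{"linear":[0,-0.05,0],"dr":[0,0,0],"hand":-0.1},{"linear":[0,-0.05,0],"dr":[0,0,0],"hand":-0.1},{"linear":[0,-0.05,0],"dr":[0,0,0],"hand":-0.1}]' 50
python3 - <<'E'
from fit import *
np.set_printoptions(precision=3,suppress=True)
o=bot.get_obs();print(o["contact_force"],o["eef_pos"])
V={n:(cam(n),bot.read_camera(n)) for n in ("wrist","scene")}
P0=(.578,-.256,-.036,.037); vv=[]
for n,(c,im) in V.items():
    q=proj(c,place(bail(1.22),P0)); vv.append((c,pts(red(im),np.r_[q.min(0)-10,q.max(0)+10]))); print(n,len(vv[-1][1]))
M=bail(1.22)+[0,0,.037]; print(fit(vv,M,P0[:3]))
bot.read_camera("top"); T=cam("top")
for d in bot.place_of("top","jar"): print("jar",onz(T,d["xy"],0),d["score"])
a=np.linspace(0,6.28,120); iw=V["wrist"][1].copy(); js=V["scene"][1].copy()
for im,n in((iw,"wrist"),(js,"scene")):
    for r,z in ((.06,.137),(.045,.037)):
        for u in proj(V[n][0],place(np.c_[r*np.cos(a),r*np.sin(a),0*a+z],P0[:3])): cv2.circle(im,tuple(int(x) for x in u),0,(0,255,0),-1)
cv2.imwrite("pics/w8.png",np.hstack([iw[:,80:480],cv2.resize(js[120:290,110:270],(395,420))]))
E
```

```text
t: 12.6
eef_pos: [0.579, -0.2557, 0.2936]
tool_rot: [0.49, -0.493, 0.509, -0.507]
contact_force: [0.6, -1.4, 1.5]
gripper_width: 0.454
t: 13.43
eef_pos: [0.5796, -0.2558, 0.3421]
tool_rot: [0.49, -0.493, 0.509, -0.507]
contact_force: [0.2, -0.8, 0.5]
gripper_width: 0.449
[ 0.243 -0.756  0.483] [ 0.58  -0.256  0.342]
wrist 1059
scene 181
(array([ 0.58 , -0.258, -0.038]), np.float64(3.7948787003837703))
jar [ 0.776 -0.009  0.   ] 0.56
```

View pics/w8.png

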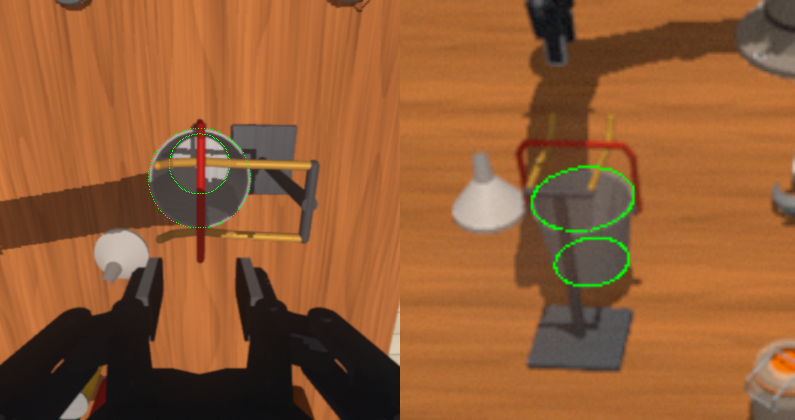

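The hung-pail model lies on the pictured rim and foot, at (200,178) in the wrist view and (583,198) in the scene view. The bar lies over both prongs, the hand is clear and the pail is level. I let it settle briefly, check that it is still, and hand in.

```bash
python3 -m crank '[{"linear":[0,0,0],"dr":[0,0,0],"hand":-0.1},{"linear":[0,0,0],"dr":[0,0,0],"hand":-0.1},{"linear":[0,0,0],"dr":[0,0,0],"hand":-0.1},{"linear":[0,0,0],"dr":[0,0,0],"hand":-0.1},{"linear":[0,0,0],"dr":[0,0,0],"hand":-0.1},{"linear":[0,0,0],"dr":[0,0,0],"hand":-0.1},{"linear":[0,0,0],"dr":[0,0,0],"hand":-0.1},{"linear":[0,0,0],"dr":[0,0,0],"hand":-0.1}]' 50
python3 - <<'E'
from h import *
import time
a=bot.read_camera("scene").astype(int)
for _ in range(4): b=bot.read_camera("scene").astype(int)
d=abs(a-b)[160:240,155:205].max(2); print("change px>40:",(d>40).sum(), "mean",d.mean(), abs(a-b)[250:300,240:300].mean())
print(bot.hand_in())
E
```

```text
t: 14.3
eef_pos: [0.5798, -0.2558, 0.3425]
tool_rot: [0.49, -0.493, 0.509, -0.507]
contact_force: [0.1, -0.4, -0.3]
gripper_width: 0.449
change px>40: 0 mean 4.38375 2.531888888888889
the job is handed in; nothing more can be done
None
```

The middle-sized pail hangs by its handle over both prongs, and I handed the job in at about 14.6 s of robot time. I swung the handle up with a fingertip and backed off so it stood alone at about 1.2 rad. Then I gripped the crossbar, carried the pail to the stand, lowered it onto the prongs and let go.

**Last checks:**
- **Pail position:** the picture fit puts it about 2 mm from the prongs' low point. I assumed the height for that fit. The hung-pail outline, with the underside 37 mm up and level, lay on the pictured rim and foot.
- **Still and clear:** no pixel change over the pail in 0.2 s. The fingers are about 120 mm above the bar and the wrist force is near zero.
- **Jar:** the arm and pail stayed well away from it. The network's two readings of its position differ by about 10 mm, which I take as detection noise because the later score was only 0.56. I did not check this further.
- **Handle fit:** the fit just before the grasp had a high error because the gripper partly hid the handle. The grasp itself went in centred.

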